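# Jack up a crated rock block and hold it

## Robot

A 6-joint arm with a two-finger parallel gripper is mounted at the origin on a cart in front of the work surface, level with it; the furniture and walls round the work are solid. World frame = base frame: x ahead of the robot, y to its left, z up, the work surface at z = 0. Lengths are in m, angles in rad, forces in N, time in s.
With the tool pointing down it reaches from about 0.25 to 0.725 m from the base axis. Payload 9.7 kg.
Tool frame: the origin (TCP) lies at the very end of the fingers, on their centre line; the grasp point (between the pads) lies 19 mm behind it (arm.pinch_z is the distance from the TCP to the grasp point, in m); z points along the fingers, y is the line along which they close (so a half turn about z gives the same grasp; the last joint's range is limited). The gripper opens to 85 mm and grips with 20 to 120 N. Pads are 22 mm wide; open, the fingers measure 114 mm over their backs; the gripper's body (76 mm by 85 mm) begins 54 mm behind the grasp point. The pads swing forward as they close: fully open they stand 13 mm farther back than shut.
Start: joints at [-1.259, 0.087, 0.176, 1.66, 0, 1.571], TCP at [0.169, -0.523, 0.231] pointing down, gripper open.
Joint ranges: [-3.13, 3.13], [-0.85, 1.81], [-1.15, 1.24], [-2.2, 2.28], [-1.44, 1.52], [-3.14, 3.14]. Speed limits (rad/s): [2.22, 2.22, 2.57, 3.14, 3.14, 3.14].

## Interface

Orientations are given as a 3x3 rotation matrix whose columns are the frame's x, y, z axes.
In Python, from cell import state, optics, arm gives the robot as it stands.
- The arm moves only by the tool play_rows, never from a script. Its argument "series" is a list of rows, each a list of 3 entries, a list of its own where there are three numbers: the finger opening in m, from 0 to 0.0854, then the shift along the tool's x, y, z in m, then the turn about the tool's z in rad. A call has 1 to 8 rows; each row shifts and turns the commanded pose from where the row before left it, along the tool's axes as they then stand; what a row does not reach is not made up. A row lasts 1/12 s, in which the tool goes at most 41.7 mm and 7.16 degrees, less where a joint would pass 70% of its speed; a pose out of reach is approached as far as the arm can. A call with a gripper value outside its range is refused whole. The fingers move at their own pace and stop on an object; "newtons" is the grip in N (left out, the last holds). Time passes only in rows, so rows that do not move let the fingers close. It gives the time, the measured TCP pose, the force, the opening and the grip force at its end, in the units of the state.
- state(): the state, without advancing time (a new reading comes with each control period).
- optics.camera(name): name is "side" or "top" or "wrist"; returns a dict with "frame" (400x640x3 uint8, red, green, blue), "K" (3x3 intrinsics, pixels), "xyz" and "attitude" of the camera in the world. Camera axes: x right, y down, z forward; pixel columns grow to the right and rows downward; lengths in m; the calibration is good to about 2 mm. A picture is of the moment at which its call begins. There is no depth.
- arm.close_job(): hands the job in; it is judged then, once.
The state is a dict: "time_s": time; "q": joint angles; "qd": joint speeds; "joint_efforts": joint torques, N m; "eef_pos": TCP position; "tcp_rot": TCP orientation; "force": force on the tool from outside, world axes, zero at the start; "moment": the same for the moment, N m; "width": finger opening in m; "finger_force": force on a finger pad.
Only numpy, scipy, OpenCV 4.12 (cv2) and the standard library are available. Lean on these libraries where they do the work, as an engineer would, in place of code of your own. Each camera call takes 0.05 s, during which the arm holds its last target. There are 200 camera calls.

## Task

Drop the rubber ring pad over the pin on the jack's saddle so that it lies flat there, then set the jack on the table with its saddle under the lift point, the hole in the steel lug that sticks out of the front of the board carrying the crated bone-rock block. Pump the jack's lever down to its stop so that the ring pad raises the lug and the front of the board comes up off its bearer, and finish while still holding the lever down: the jack has no catch and sinks if let go. Do not shove the board along its bearers or hold it with the arm, and leave the two vials and the loupe alone.

Things in the scene. Friction and masses are not known exactly. Their poses are not given: they have to be found in the camera images.
- jack: Loose grey steel lever jack, 0.83 kg; slide it or carry it upright. Origin: centre of the underside of its flat base plate, 240 (x) x 80 (y) x 8 mm; x points toward the saddle end, z up. The saddle's axis is at x = 88 mm, the lever's hinge pin at x = 40, z = 44 mm; the lever runs back toward -x above the base plate.
- jack_cheeks (a point): Where to take the jack: midway between its two upright cheek plates, at x = 38, y = 0, z = 48 mm of the jack. They are 44 mm wide over their outsides (y), reach from x = 15 to 61 mm and up to z = 63 mm; beside them lies only the base plate, 18 mm more on each side. Further forward the cheeks are only 35 mm high.
- saddle (a point): Centre of the flat top face of the jack's round steel saddle (46 mm across), 47 mm above the table with the lever up. A pin 14 mm thick with a chamfered tip stands 9 mm up from here. The saddle rises straight up as the lever goes down, 50 mm per rad, 27.5 mm in all. Axes as the jack's.
- lever_pivot (a point): Middle of the lever's hinge pin, 44 mm above the table, at x = 40 mm of the jack, 48 mm behind the saddle's axis. The pin lies along the jack's y. Axes as the jack's.
- jack_lever (a joint): Angle of the jack's lever: 0 = up (a return spring keeps it there), 0.55 rad = down at its stop. There is no catch: it stays down only while held.
- handle_grip (a point): Point in the middle of the lever's round rubber grip (21 mm thick), 135 mm from the hinge pin; the grip reaches 50 mm inward and 35 mm outward of it. The line from pin to grip rises toward the jack's -x at 0.63 rad minus the lever's angle: the point is 123 mm above the table with the lever up, 55 mm at the stop. Pushing it down takes 2 to 3 N at first, 5 to 10 N with the load.
- ring_pad: Loose black rubber ring, 46 mm across, 14 mm thick, with an 18 mm hole, 40 g, lying flat on the table. Origin: centre of its underside; z along the hole. Seated, its underside lies on the saddle's top face and its top stands 5 mm above the pin's tip.
- board: Plywood lifting board, 190 (x) x 200 (y) x 15 mm, loose on two bearers, with an open timber crate (52 mm high) of rock with bones fixed on it; 1.3 to 2.2 kg in all. Origin: centre of the board's underside, 70 mm above the table; z up. The front edge, with the lug, is at x = -95 mm, toward the robot.
- lift_point (a point): The marked lift point: centre of the 13 mm hole in the steel lug, at its underside, 32 mm in front of the board's front edge. The lug is a flat plate 56 mm wide, 6 mm thick, sticking 55 mm out, open beneath and at its sides; its underside is 70 mm above the table at the start, 9 mm above a ring pad on a lowered jack. Axes as the board's.
- bearers: Two fixed timber bearers, 70 mm high, 200 mm long along y, that the board lies across. Origin: on the table under the board's middle; axes as the board's. The front one spans x = -67 to -23 mm, the rear one x = 46 to 90 mm; the table in front of x = -67 mm is free for the jack.
- vial_a: Standing sample vial with a black cap, 23 mm across, 54 mm high; bystander. Origin: centre of its underside.
- vial_b: Standing sample vial with a white cap, 23 mm across, 54 mm high; bystander. Origin: centre of its underside.
- loupe: Small folding loupe lying open, 34 x 67 x 14 mm; bystander. Origin: centre of its underside.
Mind the look-alikes: they are no part of the job. Of the things that look like the ring_pad, the smallest one is meant.

How it is judged:
By the outcome, as a careful person would: the job done as asked, in the order asked, and still so for the second after the job is handed in, while the arm keeps its last pose, push and grip.
It also fails if it takes over 72 s, if anything falls off the work surface, if the arm or the gripper's body presses on something with over 40 N, if the wrist force passes 120 N, or if a joint passes its speed limit or range.

## Working session

There is one attempt and no reset: what is moved stays moved. The work goes in short steps, Python scripts to look and compute and a tool call to move; the robot and the scene stay as the last step left them, time stands still between calls to the robot, and variables do not carry over. Pictures are saved under pics/ and viewed, at most 10 in all, crops included, and the job is handed in when it is done.

Besides the shell and the picture viewer there is one more tool, called in YAML: its name, and indented under it one key for each argument. play_rows: Moves the arm, as the interface text tells. Its arguments: {"type":"object","properties":{"series":{"type":"array","items":{"type":"array"}},"newtons":{"type":"number"}},"required":["series"]}

```bash
mkdir -p pics; ls
cat > h.py <<'E'
import numpy as np, cv2
from cell import state, optics, arm
def snap(n,f=None):
    c=optics.camera(n)
    if f: cv2.imwrite('pics/'+f,cv2.cvtColor(c['frame'],cv2.COLOR_RGB2BGR))
    return c
def ray(c,u,v):
    d=np.linalg.inv(c['K'])@np.array([u,v,1.]); return np.array(c['xyz']),np.array(c['attitude'])@d
def plane(c,u,v,z):
    o,d=ray(c,u,v); return o+d*(z-o[2])/d[2]
def proj(c,p):
    q=np.array(c['K'])@(np.array(c['attitude']).T@(np.array(p)-c['xyz'])); return q[:2]/q[2]
E
python3 - <<'E'
from h import *
np.set_printoptions(precision=4,suppress=True)
for n in ['side','top','wrist']:
    c=snap(n,n+'1.png'); print(n,c['xyz'],c['attitude'],c['K'])
s=state();print(s['tcp_rot'],s['time_s'],s['width'],arm.pinch_z)
E
```

```text
pics
side [0.3568 0.9943 0.744 ] [[-0.9754 -0.1145  0.1883]
 [-0.2204  0.5146 -0.8286]
 [-0.002  -0.8498 -0.5272]] [[472.7962   0.     319.2328]
 [  0.     472.7962 199.0639]
 [  0.       0.       1.    ]]
top [ 0.4902 -0.0373  1.1735] [[ 0.0106 -0.9936  0.1129]
 [-0.9998 -0.0126 -0.0171]
 [ 0.0184 -0.1127 -0.9935]] [[398.3857   0.     317.4416]
 [  0.     398.3857 196.3689]
 [  0.       0.       1.    ]]
wrist [ 0.2377 -0.5002  0.3739] [[ 0.309  -0.91   -0.2765]
 [-0.9511 -0.2959 -0.0891]
 [-0.0007  0.2905 -0.9569]] [[302.3239   0.     311.9844]
 [  0.     302.3239 200.8099]
 [  0.       0.       1.    ]]
[[ 0.9518  0.3068 -0.0004]
 [ 0.3068 -0.9518  0.001 ]
 [-0.     -0.0011 -1.    ]] 0.15 0.0854366211781695 0.0187
```

View pics/top1.png

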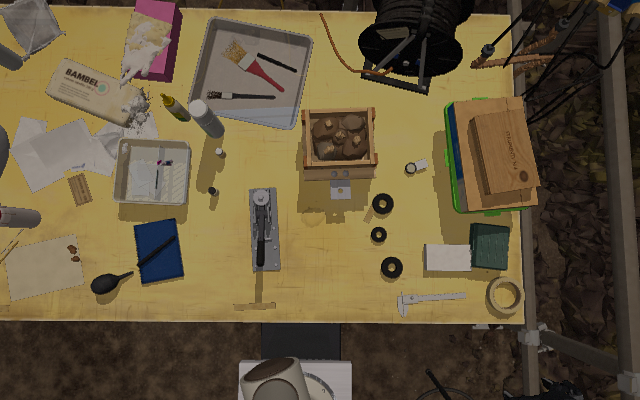

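View pics/side1.png

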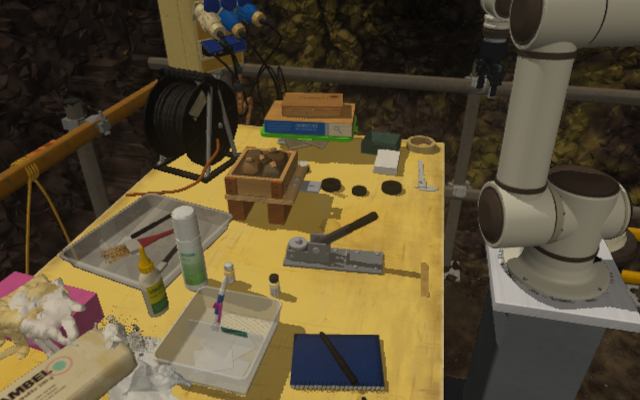

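The top view shows the jack around (264,230) with its saddle at (262,197), and the lug at (341,190). The rings are at (382,204), (378,235, the smallest) and (391,267). The vials are at (219,152) and (212,190), and the loupe at (415,168). The side view confirms this: the lever points back toward the robot.

```bash
cat > m1.py <<'E'
from h import *
np.set_printoptions(precision=4,suppress=True)
c=snap('top'); f=c['frame']; hsv=cv2.cvtColor(f,cv2.COLOR_RGB2HSV)
def blobs(m,roi,amin=40):
    x0,y0,x1,y1=roi; k=np.zeros_like(m); k[y0:y1,x0:x1]=m[y0:y1,x0:x1]
    cs,_=cv2.findContours(k,cv2.RETR_EXTERNAL,cv2.CHAIN_APPROX_NONE)
    return [q for q in cs if cv2.contourArea(q)>amin]
dark=((hsv[...,2]<75)*255).astype(np.uint8)
for q in blobs(dark,(360,185,410,285)):
    (u,v),r=cv2.minEnclosingCircle(q); M=cv2.moments(q); uv=M['m10']/M['m00'],M['m01']/M['m00']
    print('ring',uv,r,cv2.contourArea(q),plane(c,*uv,0.012))
grey=((hsv[...,1]<70)*255).astype(np.uint8)
for roi,z in(((235,180,290,280),.006),((325,178,358,205),.076),((300,160,380,185),.08)):
    for q in blobs(grey,roi): 
        r=cv2.minAreaRect(q);b=cv2.boxPoints(r); print('grey',r,[plane(c,*p,z)[:2] for p in b])
for n,uv,z in(('saddle',(262,197),.05),('va',(212,191),.05),('vb',(219,152),.05),('loupe',(415,168),.01)): print(n,plane(c,*uv,z))
a=cv2.resize(f[150:285,235:415],None,fx=4.4,fy=4.4,interpolation=cv2.INTER_CUBIC); cv2.imwrite('pics/crop1.png',a[...,::-1])
E
python3 m1.py
```

```text
ring (391.38701805758905, 267.14543679843825) 11.011980056762695 341.5 [ 0.4193 -0.273   0.012 ]
ring (378.3816568047337, 234.10059171597632) 7.7106614112854 169.0 [ 0.5139 -0.236   0.012 ]
ring (382.4446210916799, 203.28722840487544) 10.62130069732666 314.5 [ 0.6042 -0.2485  0.012 ]
grey ((264.1334228515625, 229.16831970214844), (82.44700622558594, 27.315876007080078), 87.1375961303711) [array([0.6431, 0.1462]), array([0.6483, 0.066 ]), array([0.4088, 0.0488]), array([0.4042, 0.1272])]
grey ((340.0, 189.0), (20.0, 20.0), 90.0) [array([ 0.6641, -0.0907]), array([ 0.6649, -0.1466]), array([ 0.6088, -0.1467]), array([ 0.6081, -0.0911])]
grey ((339.5, 181.5), (5.0, 19.0), 90.0) [array([ 0.6635, -0.0906]), array([ 0.6642, -0.1434]), array([ 0.6502, -0.1434]), array([ 0.6495, -0.0907])]
saddle [0.6141 0.1003 0.05  ]
va [0.6294 0.2418 0.05  ]
vb [0.7421 0.2264 0.05  ]
loupe [ 0.7112 -0.347   0.01  ]
```

View pics/crop1.png

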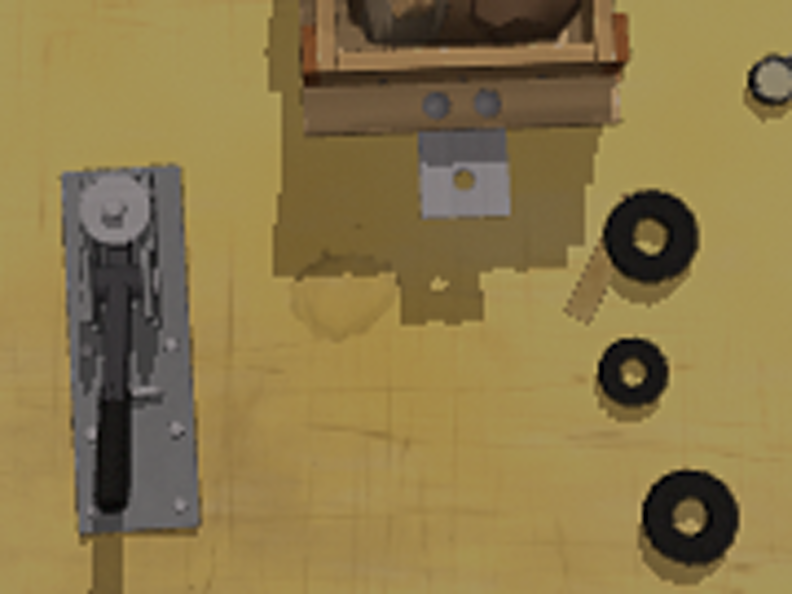

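The crop shows the lug hole at crop pixel (464,180), the saddle pin at (113,210) and the small ring at (633,372). I'll move over the small ring and refine with the wrist camera.

play_rows:
  series:
    - [0.085,[0,0,0],0.104]
    - [0.085,[0,0,0],0.104]
    - [0.085,[0,0,0],0.104]
    - [0.085,[0.029,-0.024,0.008],0]
    - [0.085,[0.029,-0.024,0.008],0]
    - [0.085,[0.029,-0.024,0.008],0]
    - [0.085,[0.029,-0.024,0.008],0]
    - [0.085,[0.029,-0.024,0.008],0]
  newtons: 25

```text
time_s: 0.87
eef_pos: [0.3147, -0.4022, 0.1908]
tcp_rot: [[1.0, -0.001, 0.0], [-0.001, -1.0, -0.0], [0.0, 0.0, -1.0]]
force: [-0.0, -0.5, -0.2]
width: 0.0853
finger_force: 0.0
```

play_rows:
  series:
    - [0.085,[0.029,-0.024,0.008],0]
    - [0.085,[0.029,-0.024,0.008],0]
    - [0.085,[0.029,-0.024,0.008],0]
    - [0.085,[0.029,-0.024,0.008],0]
    - [0.085,[0.029,-0.024,0.008],0]
    - [0.085,[0.029,-0.024,0.008],0]
    - [0.085,[0.02,-0.024,0.008],0]
    - [0.085,[0,0,0],0]

```text
time_s: 1.53
eef_pos: [0.51, -0.2315, 0.1329]
tcp_rot: [[1.0, 0.004, -0.002], [0.004, -1.0, 0.002], [-0.002, -0.002, -1.0]]
force: [-0.9, 0.3, -0.3]
width: 0.0849
finger_force: 0.0
```

Run:
```python
from h import *
np.set_printoptions(precision=4,suppress=True)
c=snap('wrist','w2.png');s=state();print(s['eef_pos'],s['tcp_rot'],s['force'],s['time_s'])
f=c['frame'];g=((f.max(2)<70)*255).astype(np.uint8)
cs,_=cv2.findContours(g,cv2.RETR_LIST,cv2.CHAIN_APPROX_NONE)
print('exp',proj(c,[.5139,-.236,.012]))
for q in cs:
    if cv2.contourArea(q)>100:
        e=cv2.fitEllipse(q); print(e[0],e[1],plane(c,*e[0],.014))
```

```text
[ 0.5087 -0.2332  0.1338] [[ 1.      0.0037 -0.002 ]
 [ 0.0037 -1.      0.0012]
 [-0.002  -0.0012 -1.    ]] [-0.3087 -0.3224  0.7867] 1.5833
exp [317.5532 188.396 ]
(139.38905334472656, 384.8638610839844) (25.338623046875, 41.59980010986328) [ 0.2869 -0.04    0.014 ]
(618.0965576171875, 344.6830139160156) (36.80418395996094, 53.17410659790039) [ 0.3459 -0.5559  0.014 ]
(354.1483459472656, 280.66375732421875) (13.746039390563965, 22.52220916748047) [ 0.4208 -0.2731  0.014 ]
(354.4881896972656, 280.9911804199219) (60.86203384399414, 62.21521759033203) [ 0.4204 -0.2735  0.014 ]
(355.1888427734375, 332.8013916015625) (168.11557006835938, 630.2599487304688) [ 0.3588 -0.2771  0.014 ]
(318.5612487792969, 188.4322967529297) (17.37168312072754, 20.144371032714844) [ 0.5144 -0.2369  0.014 ]
(17.505126953125, 226.95907592773438) (6.412672996520996, 163.4905242919922) [0.4753 0.0435 0.014 ]
(318.6044006347656, 188.69805908203125) (48.93052673339844, 49.43737030029297) [ 0.5141 -0.2369  0.014 ]
(598.5252075195312, 224.59681701660156) (114.29638671875, 145.6217041015625) [ 0.4816 -0.4967  0.014 ]
(334.0317077636719, 83.40390014648438) (29.67561149597168, 31.484636306762695) [ 0.6023 -0.2483  0.014 ]
(636.4011840820312, 95.14277648925781) (6.583593368530273, 59.213504791259766) [ 0.5949 -0.4956  0.014 ]
(335.0487060546875, 81.05494689941406) (74.74736022949219, 80.90507507324219) [ 0.6041 -0.2491  0.014 ]
(122.32487487792969, 21.915374755859375) (18.86910057067871, 27.76072120666504) [ 0.6455 -0.0844  0.014 ]
(179.61167907714844, 63.81898880004883) (40.87461471557617, 41.71914291381836) [ 0.6162 -0.1249  0.014 ]
```

View pics/w2.png

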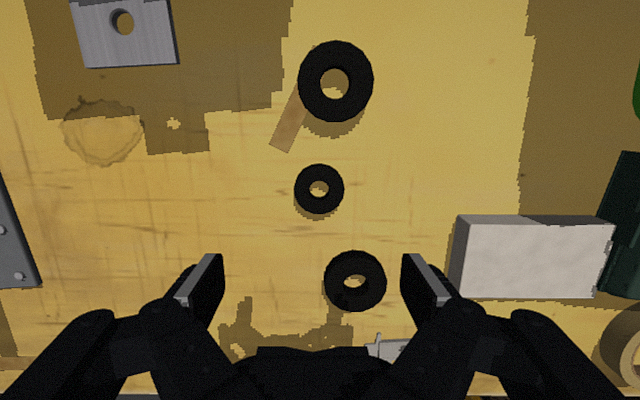

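The wrist view shows the small ring at (319,188), which agrees with the top camera. The lug hole is at (122,22). Next I grasp the ring.

play_rows:
  series:
    - [0.085,[0.006,0.002,0],0]
    - [0.085,[0,0,0.03],0]
    - [0.085,[0,0,0.035],0]
    - [0.085,[0,0,0.035],0]
    - [0.085,[0,0,0.021],0]
    - [0.085,[0,0,0.01],0]
    - [0.06,[0,0,0],0]
    - [0.05,[0,0,0],0]
  newtons: 25

```text
time_s: 2.25
eef_pos: [0.5139, -0.2385, 0.0054]
tcp_rot: [[1.0, -0.001, 0.001], [-0.001, -1.0, -0.0], [0.001, 0.0, -1.0]]
force: [0.4, 0.2, -0.0]
width: 0.0634
finger_force: 0.0
```

play_rows:
  series:
    - [0.04,[0,0,0],0]
    - [0.035,[0,0,0],0]
    - [0.035,[0,0,0],0]
    - [0.035,[0,0,0],0]
    - [0.035,[0,0,-0.02],0]
    - [0.035,[0,0,-0.04],0]
    - [0.035,[0,0,-0.04],0]
    - [0.035,[0,0,0],0]

```text
time_s: 2.92
eef_pos: [0.5171, -0.2391, 0.1142]
tcp_rot: [[1.0, -0.0, 0.012], [-0.0, -1.0, -0.005], [0.012, 0.005, -1.0]]
force: [0.9, 0.3, 0.1]
width: 0.0437
finger_force: 25.8
```

Run:
```python
from h import *
np.set_printoptions(precision=4,suppress=True)
c=snap('wrist','w3.png');s=state();print(s['eef_pos'],s['tcp_rot'],s['force'],s['time_s'],s['width'],s['finger_force'])
```

```text
[ 0.5165 -0.2388  0.1107] [[ 1.     -0.0002  0.0091]
 [-0.0002 -1.     -0.0042]
 [ 0.0091  0.0042 -0.9999]] [-0.628  -0.9033 -1.1324] 2.9667 0.04367401573560772 25.802826527506113
```

View pics/w3.png

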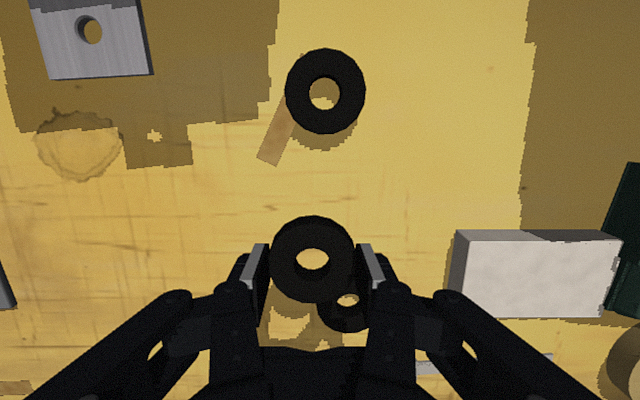

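The ring is held squarely between the pads, with its hole at about (312,258). I'll carry it to just behind the saddle and look at the pin.

play_rows:
  series:
    - [0.035,[0,-0.02,-0.01],0]
    - [0.035,[0,-0.034,-0.01],0]
    - [0.035,[0.006,-0.036,-0.01],0]
    - [0.035,[0.006,-0.036,-0.007],0]
    - [0.035,[0.006,-0.036,0],0]
    - [0.035,[0.006,-0.036,0],0]
    - [0.035,[0.006,-0.036,0],0]
    - [0.035,[0.006,-0.036,0],0]

```text
time_s: 3.63
eef_pos: [0.5502, 0.0199, 0.1417]
tcp_rot: [[1.0, 0.031, 0.0], [0.031, -0.999, 0.013], [0.001, -0.013, -1.0]]
force: [0.1, -0.9, -0.6]
width: 0.0438
finger_force: 25.8
```

play_rows:
  series:
    - [0.035,[0.005,-0.034,0],0]
    - [0.035,[0,-0.028,0],0]
    - [0.035,[0,0,0],-0.075]
    - [0.035,[0,0,0],0]
    - [0.035,[0,0,0],0]
    - [0.035,[0,0,0],0]

```text
time_s: 4.13
eef_pos: [0.5546, 0.0483, 0.1425]
tcp_rot: [[0.99, 0.143, -0.003], [0.143, -0.989, 0.034], [0.002, -0.034, -0.999]]
force: [-0.1, -1.1, -0.9]
width: 0.0439
finger_force: 25.8
```

Run:
```python
from h import *
np.set_printoptions(precision=4,suppress=True)
c=snap('wrist','w4.png');s=state();print(s['eef_pos'],s['tcp_rot'],s['force'],s['time_s'],s['width'],s['finger_force'])
```

```text
[0.5546 0.0483 0.1425] [[ 0.9897  0.1432 -0.0027]
 [ 0.1432 -0.9891  0.0341]
 [ 0.0023 -0.0342 -0.9994]] [-0.2093 -0.1184 -0.7208] 4.1833 0.043619748856516406 25.813006488606334
```

View pics/w4.png

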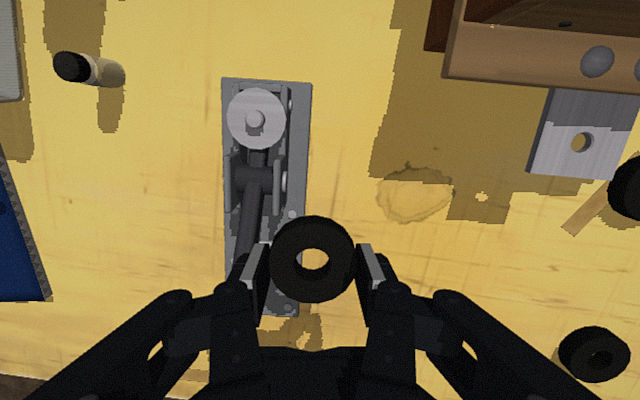

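The view shows the saddle pin at (255,119), the ring hole at (312,258) and the lug hole at (582,142). The arm stopped short in y and is tilted, so I'll check the joints.

Run:
```python
from h import *
np.set_printoptions(precision=4,suppress=True)
s=state();print(s['q'],s['qd'],s['joint_efforts'],s['moment'],[a for a in dir(arm) if a[0]!='_'])
```

```text
[0.0693 0.0876 0.0048 1.4884 0.0342 3.0672] [-0.0012  0.0013  0.0012  0.0003  0.0016 -0.0074] [  0.2725 -52.8086  47.264    0.0044   0.1216   0.0077] [-0.0526  0.0173 -0.0371] ['MotionError', 'close_job', 'pinch_z']
```

Joint 6 is at its range limit, so I'll yaw the tool the other way.

play_rows:
  series:
    - [0.035,[0,0,0],-0.1]
    - [0.035,[0,0,0],-0.1]
    - [0.035,[0,0,0],-0.08]
    - [0.035,[0,0,0],0]
    - [0.035,[0,0,0],0]

```text
time_s: 4.6
eef_pos: [0.5547, 0.0484, 0.1424]
tcp_rot: [[0.912, 0.41, -0.003], [0.41, -0.912, 0.034], [0.012, -0.032, -0.999]]
force: [-0.4, 0.1, -0.5]
width: 0.044
finger_force: 25.8
```

```bash
cat > m2.py <<'E'
from h import *
np.set_printoptions(precision=4,suppress=True)
c=snap('wrist','w5.png');s=state();T=np.array(s['tcp_rot']);p=np.array(s['eef_pos'])
print(p,T,s['q'],s['force'],s['time_s'],s['width'])
o=cv2.imread('pics/w4.png')
# old image hole in tool frame (rigid): use current camera image too
f=c['frame'];hsv=cv2.cvtColor(f,cv2.COLOR_RGB2HSV)
def fit(m,roi,amin,amax):
    x0,y0,x1,y1=roi; k=np.zeros_like(m); k[y0:y1,x0:x1]=m[y0:y1,x0:x1]
    cs,_=cv2.findContours(k,cv2.RETR_LIST,cv2.CHAIN_APPROX_NONE)
    return [cv2.fitEllipse(q) for q in cs if amin<cv2.contourArea(q)<amax]
lit=((f.max(2)>70)*255).astype(np.uint8)
for e in fit(lit,(280,235,350,285),200,3000):
    h=plane(c,*e[0],p[2]+.008); print('hole',e, T.T@(h-p))
print('saddle exp',proj(c,[.614,.102,.047]),'lug exp',proj(c,[.631,-.119,.073]))
E
python3 m2.py
```

```text
[0.5547 0.0485 0.1424] [[ 0.9122  0.4097 -0.0028]
 [ 0.4095 -0.9117  0.0342]
 [ 0.0115 -0.0323 -0.9994]] [0.0696 0.0878 0.005  1.4884 0.0343 2.7891] [ 0.0127  0.3393 -0.8523] 4.65 0.04343247556884826
hole ((311.9442443847656, 258.4424133300781), (20.589994430541992, 30.983728408813477), 90.03369140625) [ 0.0019 -0.0008 -0.008 ]
saddle exp [284.9908 106.0185] lug exp [570.0006 214.3246]
```

View pics/w5.png

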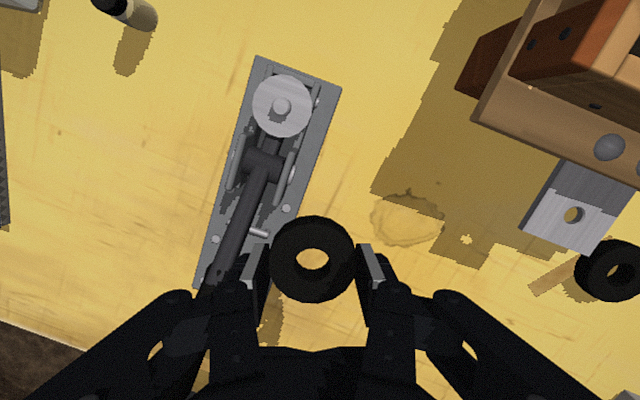

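Pose is now clean except for a 2° tilt. The saddle disc is at (282,106) with its pin tip at (281.5,106.5), and the lug hole is at (573,214). Now I compute the approach.

```bash
cat > m3.py <<'E'
from h import *
np.set_printoptions(precision=4,suppress=True)
c=snap('wrist');s=state();T=np.array(s['tcp_rot']);p=np.array(s['eef_pos']);f=c['frame'].astype(int)
g=cv2.medianBlur(c['frame'].min(2),3)
m=((g>115)*255).astype(np.uint8)
for roi,z,n in (((240,65,325,150),.047,'saddle'),((560,200,590,230),.073,'lughole')):
    x0,y0,x1,y1=roi
    for mm in (m,255-m):
        k=np.zeros_like(m);k[y0:y1,x0:x1]=mm[y0:y1,x0:x1]
        cs,_=cv2.findContours(k,cv2.RETR_LIST,cv2.CHAIN_APPROX_NONE)
        for q in cs:
            if cv2.contourArea(q)>90 : e=cv2.fitEllipse(q);print(n,e,plane(c,*e[0],z))
pin=plane(c,281.5,106.5,.056);sad=plane(c,282.5,106.3,.047);print(pin,sad,'lug',plane(c,573,214,.073))
# base corners
print([plane(c,*u,.008)[:2] for u in ((258,56),(341,88),(193,287))])
pin=(pin+sad)/2
for z in (.085,.053):
    t=np.array([pin[0],pin[1],z]);print(z,T.T@(t-p)-np.array([-.0005,-.0008,0]))
E
python3 m3.py
```

```text
saddle ((278.6296081542969, 113.2728500366211), (17.868486404418945, 22.821414947509766), 58.40643310546875) [0.6071 0.1045 0.047 ]
saddle ((310.1280517578125, 85.65234375), (12.41309642791748, 16.377233505249023), 14.098563194274902) [0.635  0.0906 0.047 ]
saddle ((280.89215087890625, 101.40907287597656), (68.78630828857422, 81.19036102294922), 70.49591827392578) [0.6158 0.1062 0.047 ]
saddle ((279.1201171875, 111.92240142822266), (16.51279067993164, 22.719655990600586), 43.246559143066406) [0.6082 0.1045 0.047 ]
saddle ((284.7994689941406, 124.18130493164062), (61.00270080566406, 85.85768127441406), 82.00733947753906) [0.6016 0.097  0.047 ]
saddle ((158.54454040527344, 237.73947143554688), (124.97339630126953, 451.283203125), 42.364566802978516) [0.4677 0.1602 0.047 ]
saddle ((247.03765869140625, 84.53995513916016), (18.786502838134766, 53.97117233276367), 7.6120405197143555) [0.6164 0.134  0.047 ]
lughole ((573.9583129882812, 214.7554931640625), (17.07048797607422, 23.408367156982422), 60.23648452758789) [ 0.6319 -0.1216  0.073 ]
lughole ((573.9091796875, 215.17532348632812), (32.05703353881836, 34.81903076171875), 126.44210815429688) [ 0.6316 -0.1218  0.073 ]
lughole ((573.974609375, 214.7515411376953), (15.280457496643066, 21.535200119018555), 60.9839973449707) [ 0.6319 -0.1217  0.073 ]
[0.6129 0.1032 0.056 ] [0.613  0.1037 0.047 ] lug [ 0.6321 -0.1207  0.073 ]
[array([0.6407, 0.1432]), array([0.6465, 0.0681]), array([0.4036, 0.1245])]
0.085 [ 0.0755 -0.0235  0.0591]
0.053 [ 0.0752 -0.0225  0.0911]
```

play_rows:
  series:
    - [0.035,[0.025,-0.008,0],0]
    - [0.035,[0.025,-0.008,0],0]
    - [0.035,[0.0255,-0.0075,0.01],0]
    - [0.035,[0,0,0.025],0]
    - [0.035,[0,0,0.019],0]
    - [0.035,[0,0,0.005],0]
    - [0.035,[0,0,0],0]
    - [0.035,[0,0,0],0]

```text
time_s: 5.37
eef_pos: [0.6136, 0.1032, 0.0859]
tcp_rot: [[0.911, 0.412, -0.002], [0.412, -0.91, 0.034], [0.012, -0.032, -0.999]]
force: [1.0, 0.1, 0.3]
width: 0.0435
finger_force: 25.8
```

Run:
```python
from h import *
np.set_printoptions(precision=4,suppress=True)
c=snap('wrist','w6.png');s=state();T=np.array(s['tcp_rot']);p=np.array(s['eef_pos']);print(p,T,s['force'],s['time_s'],s['q'][5])
for z in (.075,.053,.051): print(z,T.T@(np.array([.613,.1035,z])-p)-np.array([-.0005,-.0008,0]))
```

```text
[0.614  0.1032 0.0866] [[ 0.9109  0.4125 -0.0012]
 [ 0.4123 -0.9104  0.0345]
 [ 0.0131 -0.0319 -0.9994]] [-0.106  -0.0251  0.2452] 5.4167 2.8673425585269565
0.075 [-0.0005  0.0005  0.0116]
0.053 [-0.0007  0.0012  0.0336]
0.051 [-0.0008  0.0013  0.0356]
```

View pics/w6.png

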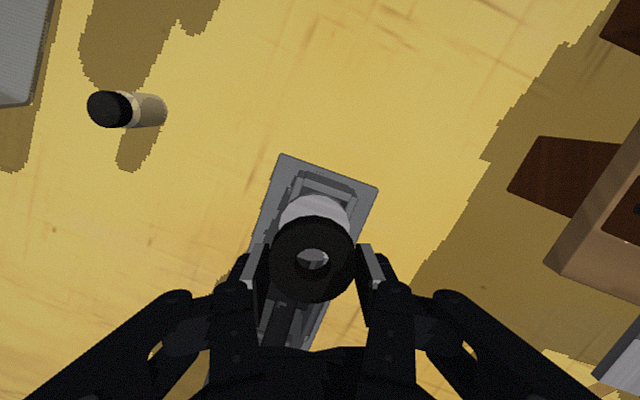

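Seen through the ring hole the pin is visible at about (314,258), and the saddle disc behind it is centred near x≈314. It lines up, so I descend.

play_rows:
  series:
    - [0.035,[-0.0007,0.0012,0.008],0]
    - [0.035,[0,0,0.01],0]
    - [0.035,[0,0,0.008],0]
    - [0.035,[0,0,0.004],0]
    - [0.035,[0,0,0.003],0]
    - [0.035,[0,0,0],0]
    - [0.035,[0,0,0],0]

```text
time_s: 6.0
eef_pos: [0.6138, 0.1034, 0.0532]
tcp_rot: [[0.91, 0.414, -0.001], [0.413, -0.91, 0.035], [0.014, -0.032, -0.999]]
force: [-1.7, 0.7, 8.4]
width: 0.0435
finger_force: 27.3
```

Run:
```python
from h import *
np.set_printoptions(precision=4,suppress=True)
c=snap('wrist','w7.png');s=state();T=np.array(s['tcp_rot']);p=np.array(s['eef_pos']);print(p,s['force'],s['time_s'],s['width'])
```

```text
[0.6139 0.1035 0.0533] [-1.4837  1.763   7.9998] 6.05 0.043914818072915314
```

Contact at the expected height, about 8 N. I'll release and back off.

play_rows:
  series:
    - [0.062,[0,0,0],0]
    - [0.062,[0,0,0],0]
    - [0.062,[0,0,0],0]
    - [0.062,[0,0,-0.01],0]
    - [0.062,[0,0,-0.03],0]
    - [0.062,[0,0,-0.03],0]
    - [0.062,[0,0,0],0]
    - [0.062,[0,0,0],0]

```text
time_s: 6.72
eef_pos: [0.6147, 0.1009, 0.1246]
tcp_rot: [[0.911, 0.413, 0.001], [0.413, -0.91, 0.035], [0.015, -0.031, -0.999]]
force: [0.1, -0.1, -0.8]
width: 0.0617
finger_force: 0.0
```

Run:
```python
from h import *
np.set_printoptions(precision=4,suppress=True)
c=snap('wrist');d=snap('side');a=cv2.resize(c['frame'][150:350,200:440],None,fx=2,fy=2)
print(proj(d,[.613,.1035,.055]));u,v=proj(d,[.613,.1035,.055]).astype(int)
b=cv2.resize(d['frame'][v-40:v+40,u-60:u+36],None,fx=5,fy=5)
b=b[:400,:480];cv2.imwrite('pics/c8.png',np.hstack([a[:400,:300],b])[...,::-1]);s=state();print(s['eef_pos'],s['force'],s['time_s'])
```

```text
[297.7645 239.2772]
[0.6134 0.1007 0.1217] [-0.2724 -0.4534  0.3472] 6.8167
```

View pics/c8.png

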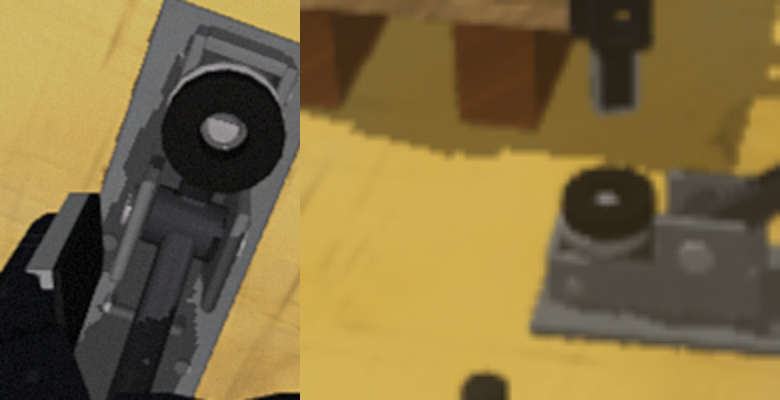

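The ring lies flat on the saddle with the pin tip showing in its hole. Next I turn the tool half round, which keeps joint 6 in range, so I can take the jack by its cheeks.

play_rows:
  series:
    - [0.085,[0,0,0],-0.1164]
    - [0.085,[0,0,0],-0.1164]
    - [0.085,[0,0,0],-0.1164]
    - [0.085,[0,0,0],-0.1164]
    - [0.085,[0,0,0],-0.1164]
    - [0.085,[0,0,0],-0.1164]
    - [0.085,[0,0,0],-0.1164]
    - [0.085,[0,0,0],-0.1164]

```text
time_s: 7.48
eef_pos: [0.6128, 0.1007, 0.1204]
tcp_rot: [[0.206, 0.978, -0.005], [0.978, -0.206, 0.034], [0.032, -0.012, -0.999]]
force: [0.2, 0.5, -0.0]
width: 0.085
finger_force: 0.0
```

play_rows:
  series:
    - [0.085,[0,0,0],-0.1164]
    - [0.085,[0,0,0],-0.1164]
    - [0.085,[0,0,0],-0.1164]
    - [0.085,[0,0,0],-0.1164]
    - [0.085,[0,0,0],-0.1164]
    - [0.085,[0,0,0],-0.1164]
    - [0.085,[0,0,0],-0.1164]
    - [0.085,[0,0,0],-0.1164]

```text
time_s: 8.15
eef_pos: [0.6128, 0.1007, 0.1204]
tcp_rot: [[-0.662, 0.75, -0.005], [0.749, 0.662, 0.034], [0.029, 0.018, -0.999]]
force: [-0.4, -0.6, -0.1]
width: 0.0845
finger_force: 0.0
```

play_rows:
  series:
    - [0.085,[0,0,0],-0.1164]
    - [0.085,[0,0,0],-0.1164]
    - [0.085,[0,0,0],-0.1164]
    - [0.085,[0,0,0],-0.1164]
    - [0.085,[0,0,0],-0.1164]
    - [0.085,[0,0,0],-0.1164]
    - [0.085,[0,0,0],-0.1164]
    - [0.085,[0,0,0],-0.1164]

```text
time_s: 8.82
eef_pos: [0.6128, 0.1007, 0.1204]
tcp_rot: [[-0.996, -0.084, -0.005], [-0.084, 0.996, 0.034], [0.002, 0.034, -0.999]]
force: [-0.2, -0.3, -0.2]
width: 0.0849
finger_force: 0.0
```

```bash
cat > go.py <<'E'
from h import *
import sys
np.set_printoptions(precision=4,suppress=True)
s=state();T=np.array(s['tcp_rot']);p=np.array(s['eef_pos'])
print('p',p,'z',T[:,2],'yaw',np.arctan2(T[1,0],T[0,0]),'q6',s['q'][5],'F',s['force'],'t',s['time_s'],'w',s['width'],s['finger_force'])
for a in sys.argv[1:]:
    t=np.array(eval(a));print(t,'shift',T.T@(t-p))
E
python3 go.py "[.5635,.0996,.11]" "[.5635,.0996,.032]"
python3 - <<'E'
from h import *
c=snap('top');f=c['frame'];hsv=cv2.cvtColor(f,cv2.COLOR_RGB2HSV)
# refined board/lug orientation from top: lug front edge & side, vs wrist earlier
m=((hsv[...,1]<70)&(hsv[...,2]>110)).astype(np.uint8)*255
k=np.zeros_like(m);k[180:205,325:358]=m[180:205,325:358]
cs,_=cv2.findContours(k,cv2.RETR_EXTERNAL,cv2.CHAIN_APPROX_NONE);q=max(cs,key=cv2.contourArea)
b=cv2.boxPoints(cv2.minAreaRect(q));print(b,[plane(c,*x,.076)[:2] for x in b])
E
```

```text
p [0.6128 0.1007 0.1204] z [-0.0053  0.0338 -0.9994] yaw -3.0575851117556394 q6 0.06317996849056268 F [-0.1808 -0.3019 -0.2229] t 8.8167 w 0.0849469838450999 0.0
[0.5635 0.0996 0.11  ] shift [0.0492 0.0027 0.0106]
[0.5635 0.0996 0.032 ] shift [0.049  0.     0.0886]
[[330. 187.]
 [350. 187.]
 [350. 199.]
 [330. 199.]] [array([ 0.64163822, -0.09090616]), array([ 0.64237013, -0.1466378 ]), array([ 0.60876255, -0.14668399]), array([ 0.60806445, -0.09114269])]
```

play_rows:
  series:
    - [0.085,[0.025,0.001,0],0]
    - [0.085,[0.024,0,0.01],0]
    - [0.085,[0,0,0.03],0]
    - [0.085,[0,0,0.03],0]
    - [0.085,[0,0,0.0125],0]
    - [0.085,[0,0,0.005],0]
    - [0.085,[0,0,0],0]
    - [0.06,[0,0,0],0]
  newtons: 60

```text
time_s: 9.53
eef_pos: [0.5649, 0.101, 0.0354]
tcp_rot: [[-0.997, -0.077, -0.002], [-0.077, 0.996, 0.034], [-0.0, 0.034, -0.999]]
force: [0.2, -0.5, 0.7]
width: 0.0748
finger_force: 0.0
```

play_rows:
  series:
    - [0.05,[0,0,0],0]
    - [0.045,[0,0,0],0]
    - [0.035,[0,0,0],0]
    - [0.035,[0,0,0],0]
    - [0.035,[0,0,0],0]
    - [0.035,[0,0,0],0]

```text
time_s: 10.03
eef_pos: [0.5653, 0.1006, 0.0364]
tcp_rot: [[-0.997, -0.078, -0.0], [-0.078, 0.996, 0.033], [-0.002, 0.033, -0.999]]
force: [-0.4, -1.7, 6.4]
width: 0.0431
finger_force: 62.2
```

```bash
python3 go.py
```

```text
p [0.5653 0.1006 0.0364] z [-0.0001  0.0334 -0.9994] yaw -3.0637045635938738 q6 0.08189708084967898 F [-0.3785 -1.6653  6.4183] t 10.0333 w 0.04314511095037355 62.21347349026473
```

play_rows:
  series:
    - [0.035,[0,0,-0.008],0]
    - [0.035,[0,0,-0.01],0]
    - [0.035,[0.01,0,0],0]
    - [0.035,[0.025,0,0],0.026]
    - [0.035,[0.025,0,0],0.026]
    - [0.035,[0.006,0,0],0.026]
    - [0.035,[0,0,0],0]
    - [0.035,[0,0,0],0]

```text
time_s: 10.7
eef_pos: [0.4988, 0.0962, 0.0532]
tcp_rot: [[-1.0, -0.001, -0.002], [-0.001, 0.999, 0.034], [0.002, 0.034, -0.999]]
force: [0.7, 0.1, -8.2]
width: 0.0432
finger_force: 63.3
```

```bash
python3 go.py "[.5,-.1195,.05]"
```

```text
p [0.4988 0.0962 0.0532] z [-0.002   0.0344 -0.9994] yaw -3.1405584253274688 q6 0.1703622685698441 F [ 0.6628  0.1161 -8.2433] t 10.7 w 0.043240891923355965 63.34426760673523
[ 0.5    -0.1195  0.05  ] shift [-0.001  -0.2157 -0.0042]
```

play_rows:
  series:
    - [0.035,[0,-0.015,-0.001],0]
    - [0.035,[0,-0.025,-0.001],0]
    - [0.035,[0,-0.03,-0.001],0]
    - [0.035,[0,-0.035,-0.001],0]
    - [0.035,[0,-0.035,-0.001],0]
    - [0.035,[0,-0.03,-0.001],0]
    - [0.035,[0,-0.025,-0.001],0]
    - [0.035,[0,-0.015,0],0]

```text
time_s: 11.37
eef_pos: [0.4994, -0.1169, 0.0527]
tcp_rot: [[-1.0, 0.001, -0.002], [0.001, 0.999, 0.033], [0.002, 0.033, -0.999]]
force: [0.9, 0.1, -8.9]
width: 0.043
finger_force: 63.9
```

play_rows:
  series:
    - [0.035,[0,-0.005,0],0]
    - [0.035,[0,0,0],0]
    - [0.035,[0,0,0],0]
    - [0.035,[0,0,0.006],0]
    - [0.035,[0,0,0.005],0]
    - [0.035,[0,0,0],0]
    - [0.035,[0,0,0],0]

```text
time_s: 11.95
eef_pos: [0.4982, -0.1178, 0.0406]
tcp_rot: [[-1.0, -0.001, -0.004], [-0.001, 0.999, 0.035], [0.004, 0.035, -0.999]]
force: [0.5, 0.4, -8.6]
width: 0.0433
finger_force: 63.8
```

```bash
cat > m4.py <<'E'
from h import *
np.set_printoptions(precision=4,suppress=True)
c=snap('wrist','w9.png');t=snap('top','t9.png')
s=state();p=np.array(s['eef_pos'])
for n,q in (('ring',[p[0]+.048,p[1],.061+.005]),('hole',[.631,-.1195,.073])): print(n,proj(c,q),proj(t,q))
def fits(f,m,roi,amin):
    x0,y0,x1,y1=roi;k=np.zeros(f.shape[:2],np.uint8);k[y0:y1,x0:x1]=m[y0:y1,x0:x1]*255
    cs,_=cv2.findContours(k,cv2.RETR_LIST,cv2.CHAIN_APPROX_NONE)
    for q in cs:
        if cv2.contourArea(q)>amin:e=cv2.fitEllipse(q);yield e
for e in fits(t['frame'],t['frame'].max(2)<65,(318,190,362,225),80): print('top ring',e,plane(t,*e[0],.064))
for e in fits(c['frame'],c['frame'].max(2)<60,(220,200,420,399),300): print('wr',e,plane(c,*e[0],.064))
E
python3 m4.py; python3 go.py "[.583,-.1195,.036]"
```

```text
ring [311.4362 372.5569] [339.3936 221.4682]
hole [309.0543 504.8366] [340.1685 191.0611]
top ring ((334.50323486328125, 215.75137329101562), (7.546170234680176, 20.264385223388672), 21.49235725402832) [ 0.5625 -0.1046  0.064 ]
wr ((312.30413818359375, 274.3895568847656), (41.19880676269531, 60.2509765625), 85.2826919555664) [ 0.4933 -0.1179  0.064 ]
wr ((268.05657958984375, 295.8737487792969), (19.067005157470703, 126.0511474609375), 1.9892581701278687) [ 0.504  -0.1381  0.064 ]
wr ((312.03411865234375, 317.3697509765625), (189.43930053710938, 217.0347442626953), 159.0155029296875) [ 0.5161 -0.118   0.064 ]
p [ 0.4986 -0.1182  0.0413] z [-0.0028  0.0342 -0.9994] yaw -3.1406216653629775 q6 -0.2519410212142122 F [ 0.9464 -0.3465 -7.8649] t 12.05 w 0.04295885950235172 63.81561756134033
[ 0.583  -0.1195  0.036 ] shift [-0.0844 -0.0015  0.005 ]
```

play_rows:
  series:
    - [0.035,[0,-0.0015,0.003],0]
    - [0.035,[-0.014,0,0],0]
    - [0.035,[-0.018,0,0],0]
    - [0.035,[-0.02,0,0],0]
    - [0.035,[-0.018,0,0],0]
    - [0.035,[-0.0144,0,0],0]
    - [0.035,[0,0,0],0]
    - [0.035,[0,0,0],0]

```text
time_s: 12.72
eef_pos: [0.5832, -0.12, 0.0375]
tcp_rot: [[-1.0, -0.0, -0.004], [-0.001, 0.999, 0.034], [0.004, 0.034, -0.999]]
force: [-0.6, 0.2, -8.4]
width: 0.0427
finger_force: 63.9
```

```bash
python3 go.py "[.583,-.1195,.036]"
python3 - <<'E'
from h import *
np.set_printoptions(precision=2,suppress=True)
d=snap('side');t=snap('top')
P={'hole':[.631,-.1195,.076],'ring':[.631,-.1195,.063]}
for n,q in P.items(): print(n,proj(d,q),proj(t,q))
u,v=proj(d,P['ring']).astype(int);U,V=proj(t,P['hole']).astype(int)
a=cv2.resize(d['frame'][v-40:v+40,u-40:u+40],(400,400),interpolation=cv2.INTER_CUBIC);b=cv2.resize(t['frame'][V-30:V+50,U-40:U+40],(400,400),interpolation=cv2.INTER_CUBIC)
print(u,v,U,V);cv2.imwrite('pics/c10.png',np.hstack([a,b])[...,::-1])
E
```

```text
p [ 0.5832 -0.12    0.0375] z [-0.0035  0.0343 -0.9994] yaw -3.141055640992177 q6 -0.21919486893126067 F [-0.6072  0.2235 -8.3995] t 12.7167 w 0.04272512835823863 63.89834403991699
[ 0.583  -0.1195  0.036 ] shift [0.0002 0.0004 0.0015]
hole [311.87 185.92] [340.25 190.93]
ring [311.92 189.9 ] [339.9  191.51]
311 189 340 190
```

View pics/c10.png

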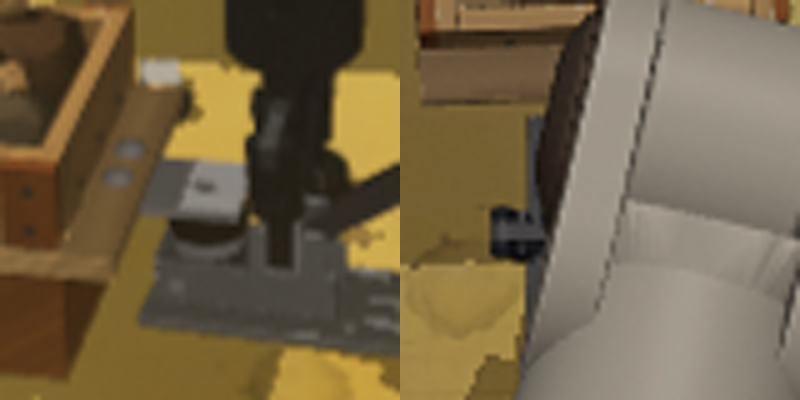

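In the side crop the lug hole is at about (205,185), which is full-image (312,186) and matches the prediction. The ring spans x 168–245 directly beneath it. I lower the jack, release it and rise.

play_rows:
  series:
    - [0.035,[0,0.0005,0.002],0]
    - [0.035,[0,0,0.002],0]
    - [0.035,[0,0,0],0]
    - [0.035,[0,0,0],0]

```text
time_s: 13.15
eef_pos: [0.5826, -0.1196, 0.0364]
tcp_rot: [[-1.0, 0.0, -0.001], [-0.0, 0.999, 0.033], [0.001, 0.033, -0.999]]
force: [-7.3, 1.2, 7.3]
width: 0.0432
finger_force: 66.9
```

play_rows:
  series:
    - [0.06,[0,0,0],0]
    - [0.08,[0,0,0],0]
    - [0.08,[0,0,0],0]
    - [0.08,[0,0,0],0]

```text
time_s: 13.48
eef_pos: [0.5832, -0.1194, 0.0344]
tcp_rot: [[-1.0, -0.0, -0.002], [-0.0, 0.999, 0.034], [0.002, 0.034, -0.999]]
force: [-0.5, -0.1, -0.3]
width: 0.0796
finger_force: 0.0
```

```bash
python3 go.py
```

```text
p [ 0.5832 -0.1194  0.0344] z [-0.0018  0.034  -0.9994] yaw -3.1413784553912594 q6 -0.21805112914014227 F [-0.5375 -0.0812 -0.2514] t 13.4833 w 0.07963768082913715 0.0
```

play_rows:
  series:
    - [0.08,[0,0,-0.015],0]
    - [0.08,[0,0,-0.035],0]
    - [0.08,[0,0,-0.04],0]
    - [0.08,[0,0,-0.04],0]
    - [0.08,[0,0,-0.03],0]
    - [0.08,[0.02,0.002,0],0]
    - [0.08,[0.03,0.002,0],0]
    - [0.08,[0.03,0.001,0],0]
  newtons: 40

```text
time_s: 14.15
eef_pos: [0.5031, -0.1197, 0.1945]
tcp_rot: [[-1.0, -0.001, -0.002], [-0.001, 0.999, 0.034], [0.002, 0.034, -0.999]]
force: [-1.0, -0.1, 0.1]
width: 0.0802
finger_force: 0.0
```

play_rows:
  series:
    - [0.08,[0.024,0,0],0]
    - [0.08,[0.005,0,0],0]
    - [0.08,[0,0,0],0]
    - [0.08,[0,0,0],0]

```text
time_s: 14.48
eef_pos: [0.475, -0.12, 0.1947]
tcp_rot: [[-1.0, 0.0, -0.002], [-0.0, 0.999, 0.034], [0.002, 0.034, -0.999]]
force: [0.1, -0.5, -0.6]
width: 0.0797
finger_force: 0.0
```

```bash
python3 go.py "[.474,-.1195,.105]"
cat > m5.py <<'E'
from h import *
np.set_printoptions(precision=4,suppress=True)
c=snap('wrist','w11.png')
for n,q in (('tip',[.446,-.1195,.144]),('grip',[.474,-.1195,.1236]),('inner',[.514,-.1195,.094]),('ring',[.631,-.1195,.061]),('hole',[.631,-.1195,.076])): print(n,proj(c,q))
f=c['frame']
m=(f.max(2)<75)
for v in range(20,400,20):
    r=np.flatnonzero(np.diff(np.concatenate([[0],m[v].astype(int),[0]])));print(v,[(int(a),int(b)) for a,b in zip(r[::2],r[1::2]) if b-a>8])
E
python3 m5.py
```

```text
p [ 0.475  -0.12    0.1947] z [-0.0015  0.034  -0.9994] yaw -3.1415485840193886 q6 -0.2664025124374576 F [ 0.0675 -0.4667 -0.5693] t 14.4833 w 0.07969248328439026 0.0
[ 0.474  -0.1195  0.105 ] shift [ 0.0009 -0.0026  0.0896]
tip [309.3188 183.1373]
grip [308.6385 213.0838]
inner [307.9007 244.8576]
ring [307.4435 329.2509]
hole [307.72   339.1882]
20 []
40 []
60 []
80 []
100 [(137, 171)]
120 [(124, 151), (163, 189)]
140 [(129, 189), (311, 328)]
160 [(311, 325)]
180 [(298, 323)]
200 [(294, 324)]
220 [(294, 322)]
240 [(290, 335)]
260 [(192, 229), (288, 340), (395, 418)]
280 [(174, 231), (275, 285), (292, 324), (394, 442)]
300 [(157, 191), (197, 226), (276, 288), (293, 324), (329, 339), (399, 428), (434, 468), (597, 607)]
320 [(81, 217), (277, 316), (408, 544), (610, 627)]
340 [(61, 221), (246, 282), (303, 315), (336, 383), (403, 564)]
360 [(0, 13), (41, 584)]
380 [(7, 133), (164, 460), (492, 604)]
```

The handle centre is at u≈308.5, exactly as predicted. I descend and grip it.

play_rows:
  series:
    - [0.08,[0.001,-0.0005,0.02],0]
    - [0.08,[0,-0.001,0.035],0]
    - [0.08,[0,-0.001,0.025],0]
    - [0.08,[0,0,0.009],0]
    - [0.06,[0,0,0],0]
    - [0.04,[0,0,0],0]
    - [0.03,[0,0,0],0]
    - [0.015,[0,0,0],0]
  newtons: 40

```text
time_s: 15.2
eef_pos: [0.4742, -0.1195, 0.1071]
tcp_rot: [[-1.0, -0.0, -0.0], [-0.0, 0.999, 0.034], [0.0, 0.034, -0.999]]
force: [0.3, -0.5, -0.7]
width: 0.0325
finger_force: 0.0
```

play_rows:
  series:
    - [0.01,[0,0,0],0]
    - [0.01,[0,0,0],0]
    - [0.01,[0,0,0],0]
    - [0.01,[0,0,0],0]
    - [0.01,[0,0,0],0]

```text
time_s: 15.62
eef_pos: [0.4732, -0.1194, 0.1059]
tcp_rot: [[-1.0, -0.0, -0.002], [-0.0, 0.999, 0.034], [0.002, 0.034, -0.999]]
force: [-2.0, 0.7, 5.3]
width: 0.019
finger_force: 38.8
```

```bash
python3 go.py
python3 - <<'E'
from h import *
np.set_printoptions(precision=4,suppress=True)
s=state();T=np.array(s['tcp_rot'])
ph=np.linspace(.63,.06,15);g=np.c_[-.135*np.cos(ph),0*ph,.135*np.sin(ph)]
print(np.diff(g@T,axis=0))
E
```

```text
p [ 0.4732 -0.1194  0.1059] z [-0.0021  0.0339 -0.9994] yaw -3.1414437186720385 q6 -0.2661991317159656 F [-2.0335  0.7278  5.2809] t 15.6167 w 0.01899107241013433 38.84270792710595
[[ 0.0031 -0.0002  0.0045]
 [ 0.003  -0.0002  0.0046]
 [ 0.0028 -0.0002  0.0048]
 [ 0.0026 -0.0002  0.0049]
 [ 0.0024 -0.0002  0.005 ]
 [ 0.0022 -0.0002  0.0051]
 [ 0.002  -0.0002  0.0051]
 [ 0.0017 -0.0002  0.0052]
 [ 0.0015 -0.0002  0.0053]
 [ 0.0013 -0.0002  0.0053]
 [ 0.0011 -0.0002  0.0054]
 [ 0.0009 -0.0002  0.0054]
 [ 0.0007 -0.0002  0.0055]
 [ 0.0004 -0.0002  0.0055]]
```

play_rows:
  series:
    - [0.01,[0.0031,-0.0002,0.0045],0]
    - [0.01,[0.003,-0.0002,0.0046],0]
    - [0.01,[0.0028,-0.0002,0.0048],0]
    - [0.01,[0.0026,-0.0002,0.0049],0]
    - [0.01,[0.0024,-0.0002,0.005],0]
    - [0.01,[0.0022,-0.0002,0.0051],0]
    - [0.01,[0,0,0],0]

```text
time_s: 16.2
eef_pos: [0.4574, -0.1194, 0.0768]
tcp_rot: [[-1.0, -0.0, -0.001], [-0.0, 0.999, 0.034], [0.001, 0.034, -0.999]]
force: [0.6, 2.6, 8.5]
width: 0.0194
finger_force: 39.0
```

```bash
python3 go.py
```

```text
p [ 0.4574 -0.1194  0.0768] z [-0.001   0.0344 -0.9994] yaw -3.141286932097538 q6 -0.2756784654276642 F [0.6324 2.6118 8.5239] t 16.2 w 0.019380164347579793 38.97479192528408
```

play_rows:
  series:
    - [0.01,[0.002,-0.0002,0.0051],0]
    - [0.01,[0.0017,-0.0002,0.0052],0]
    - [0.01,[0.0015,-0.0002,0.0053],0]
    - [0.01,[0.0013,-0.0002,0.0053],0]
    - [0.01,[0.0011,-0.0002,0.0054],0]
    - [0.01,[0.0009,-0.0002,0.0054],0]
    - [0.01,[0.0007,-0.0002,0.0055],0]
    - [0.01,[0,0,0],0]

```text
time_s: 16.87
eef_pos: [0.4482, -0.1194, 0.0394]
tcp_rot: [[-1.0, -0.001, -0.001], [-0.001, 0.999, 0.035], [0.001, 0.035, -0.999]]
force: [-0.6, 3.1, 8.8]
width: 0.019
finger_force: 38.8
```

```bash
python3 go.py
```

```text
p [ 0.4482 -0.1194  0.0394] z [-0.0012  0.0348 -0.9994] yaw -3.1409430014355313 q6 -0.2815153169835642 F [-0.5581  3.0804  8.8185] t 16.8667 w 0.01898106266351567 38.81010191515088
```

play_rows:
  series:
    - [0.01,[0.0004,-0.0002,0.0035],0]
    - [0.01,[0,0,0.002],0]
    - [0.01,[0,0,0],0]
    - [0.01,[0,0,0],0]

```text
time_s: 17.2
eef_pos: [0.4478, -0.1194, 0.0347]
tcp_rot: [[-1.0, -0.001, -0.001], [-0.001, 0.999, 0.035], [0.001, 0.035, -0.999]]
force: [-1.8, 3.3, 10.2]
width: 0.019
finger_force: 38.8
```

play_rows:
  series:
    - [0.01,[0,0,0.002],0]
    - [0.01,[0,0,0.001],0]
    - [0.01,[0,0,0],0]
    - [0.01,[0,0,0],0]

```text
time_s: 17.53
eef_pos: [0.4479, -0.1194, 0.0334]
tcp_rot: [[-1.0, -0.001, -0.0], [-0.001, 0.999, 0.034], [0.0, 0.034, -0.999]]
force: [-9.9, 4.6, 26.1]
width: 0.019
finger_force: 40.3
```

```bash
python3 go.py
```

```text
p [ 0.4479 -0.1194  0.0334] z [-0.0003  0.0343 -0.9994] yaw -3.141022775965296 q6 -0.2815635431150638 F [-9.8594  4.5514 26.0733] t 17.5333 w 0.019003565569848682 40.3273169696331
```

The force jump shows the stop has been reached. I ease the push slightly, then check the lift numerically in the side view.

play_rows:
  series:
    - [0.01,[0.001,0,-0.0008],0]
    - [0.01,[0,0,0],0]
    - [0.01,[0,0,0],0]
    - [0.01,[0,0,0],0]

```text
time_s: 17.87
eef_pos: [0.4478, -0.1194, 0.0339]
tcp_rot: [[-1.0, -0.001, 0.002], [-0.001, 0.999, 0.034], [-0.002, 0.034, -0.999]]
force: [-1.6, 4.2, 18.0]
width: 0.0189
finger_force: 39.7
```

```bash
python3 go.py
python3 - <<'E'
from h import *
np.set_printoptions(precision=2,suppress=True)
d=snap('side','s12.png');o=cv2.imread('pics/side1.png');n=cv2.imread('pics/s12.png')
for name,P in (('lughole',[.631,-.1195,.076]),('lugside',[.65,-.1,.076]),('frontcorner',[.665,-.02,.08]),('rearcorner',[.853,-.02,.08]),('raised lug exp',None)):
    if P is None: print(proj(d,[.631,-.1195,.0945])-proj(d,[.631,-.1195,.076]));continue
    u,v=proj(d,P).round().astype(int);h=9
    t=o[v-h:v+h+1,u-h:u+h+1];r=cv2.matchTemplate(n[v-h-14:v+h+15,u-h-14:u+h+15],t,cv2.TM_CCOEFF_NORMED);_,b,_,l=cv2.minMaxLoc(r)
    print(name,(u,v),'shift',l[0]-14,l[1]-14,round(b,2))
E
```

```text
p [ 0.4478 -0.1194  0.0339] z [ 0.0015  0.0344 -0.9994] yaw -3.14083983536638 q6 -0.2821766509637654 F [-1.6289  4.2391 17.9852] t 17.8667 w 0.018918678875974988 39.664318012073636
lughole (np.int64(312), np.int64(186)) shift -1 -5 0.51
lugside (np.int64(304), np.int64(189)) shift -3 -6 0.65
frontcorner (np.int64(291), np.int64(202)) shift 1 -5 0.83
rearcorner (np.int64(224), np.int64(194)) shift -1 0 0.98
[-0.07 -5.74]
```

The lug is up about 5–6 px, as predicted for full lift. The rear of the board hasn't moved, and the lever is held at its stop with 18 N.

```bash
python3 -c "
from cell import arm
print(arm.close_job())"
```

```text
the job is handed in; nothing more can be done
None
```

I handed the job in at 17.9 s: the ring pad is flat on the saddle, the jack is under the lug, and the arm is holding the lever at its stop with the front of the board raised about 18 mm by the side camera; no verdict came back.

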